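# Fit the fourth guide rod in a board test fixture

## Task

Fit the missing guide rod in the test fixture: take the longest rod from the white block, dip its lower end well into the oil cup, then thread it down from above through the upper bushing and on through the lower one of the corner that has no rod. Finish while still holding it there, spanning both bushings, with its top level with the tops of the three rods already fitted, so that the clamp screw can be tightened; the rod has no stop and would drop if you let go. Do not tip the oil cup or push it about, and leave the shorter rods, the modules and everything else on the bench where they are.

Things in the scene. Friction and masses are not known exactly. Their poses are not given: they have to be found in the camera images.
- fixture: board test fixture, fixed: base plate 200 (its x) x 240 (its y) mm, top 42 mm high; brown pressure plate above it, 115 to 125 mm high. Upright rods (12 mm, springs round them) at x = +-70, y = +-90 mm; the corner x = +70, y = -90 has none. Bow handle along x at y = +75 rises to 164 mm. Origin on the bench under its centre, z up, yaw within +-0.25 rad
- upper_bush (a point): centre of the mouth of the empty corner's upper bushing (brass flange 40 mm across), 131 mm above the bench. Countersunk from 24 mm at the mouth to a 14 mm bore 6 mm down; the bore ends 26 mm below the mouth. Axis vertical, z up
- lower_bush (a point): centre of the mouth of the empty corner's lower, clamping bushing (aluminium flange 36 mm across), straight below the upper one, 50 mm above the bench. Countersunk alike (24 to 14 mm within 6 mm); it ends 32 mm above the bench, open below, only the bench under it. z up
- fitted_rod_top (a point): centre of the top end of the fitted rod in the corner x = +70, y = +90 mm of the fixture; all three fitted rods reach this height, 190 mm above the bench
- guide_rod: longest of three bright steel rods upright in the white block: 12 mm diameter, 170 mm long, about 0.15 kg, plain, lower end chamfered to 9 mm over 4 mm. Origin at the centre of its lower end, z to its top. In the block its top is 180 mm above the bench. When fitted, its lower end is 20 mm above the bench and 59 mm of it stand above the upper bushing
- guide_rod_tip (a point): centre of the guide rod's lower end (at the body's origin)
- guide_rod_top (a point): centre of the guide rod's top end
- rod_block: white plastic block 150 (its x) x 56 (its y) x 45 mm, fixed, with three 14 mm holes, 35 mm deep, at x = -50, 0, +50 mm on its x axis; a rod stands loosely upright in each, which in which varies. Origin under its centre, z up; yaw within +-0.35 rad
- rod_130: shorter steel rod, 12 mm diameter, 130 mm long, in the block (top 140 mm above the bench); origin at its lower end. Leave it there
- rod_100: shortest steel rod, 12 mm diameter, 100 mm long, in the block (top 110 mm above the bench); origin at its lower end. Leave it there
- oil_cup: small open round dark steel oil cup, 66 mm across the rim, 60 mm at the foot, 40 mm high, wall 2.5 mm, inner floor 4 mm above the bench, about 0.25 kg, loose; origin under its centre, z up
- oil_cup_rim (a point): centre of the oil cup's mouth, level with its rim, 40 mm above the bench, z up
- module_1: a bare controller module, on the right of the bench: black vented top on two green circuit boards, 92 x 46 mm, 85 mm high, loose; origin under its centre. Not needed; leave it alone
- module_2: a bare controller module, on the right of the bench, farther out: black vented top on two green circuit boards, 92 x 46 mm, 85 mm high, loose; origin under its centre. Not needed; leave it alone
- module_3: a bare controller module, beyond the fixture: black vented top on two green circuit boards, 92 x 46 mm, 85 mm high, loose; origin under its centre. Not needed; leave it alone
- module_4: a bare controller module, beyond the fixture, the left one of two: black vented top on two green circuit boards, 92 x 46 mm, 85 mm high, loose; origin under its centre. Not needed; leave it alone
- screwdriver: screwdriver with a black handle lying on the bench beyond the oil cup, loose. Leave it alone
- wire_spool: grey spool, 60 mm across, 34 mm high, on the robot's side of the bench, loose; origin under its centre. Leave it alone
- flux_bottle: small white bottle with a black cap, 38 mm across, 85 mm high, beyond the white block, loose; origin under its centre. Leave it alone
Things that resemble listed ones, but are neither listed nor needed, are in the scene too. What is shaped like the oil_cup but blue or purple is not meant.

How it is judged:
By the outcome, as a careful person would: the job done as asked, in the order asked, and still so for the second after the job is handed in, while the arm keeps its last pose, push and grip.
It also fails if it takes over 54 s, if anything falls off the work surface, if the arm or the gripper's body presses on something with over 40 N, if the wrist force passes 120 N, or if a joint passes its speed limit or range.

## Robot

A 6-joint arm with a two-finger parallel gripper is mounted at the origin on the work surface. World frame = base frame: x ahead of the robot, y to its left, z up, the work surface at z = 0. Lengths are in mm, angles in rad, forces in N, time in s.
With the tool pointing down it reaches from about 350 to 775 mm from the base axis. Payload 7.3 kg.
Tool frame: the origin (TCP) lies at the very end of the fingers, on their centre line; the grasp point (between the pads) lies 19 mm behind it; z points along the fingers, y is the line along which they close (so a half turn about z gives the same grasp; the last joint's range is limited). The gripper opens to 92 mm and grips with 3 to 60 N. Pads are 19 mm wide; open, the fingers measure 130 mm over their backs; the gripper's body (75 mm by 190 mm) begins 47 mm behind the grasp point.
Start: joints at [1.048, 0.342, 1.524, -0, 1.275, -0.146], TCP at [193.159, 488.195, 226.741] pointing down, gripper open.
Joint ranges: [-2.53, 2.53], [-0.77, 2.02], [0.04, 2.7], [-1, 4.14], [0.28, 2.66], [-3.11, 3.11]. Speed limits (rad/s): [2.57, 2.57, 3.14, 3.14, 3.14, 3.14].

## Interface

Orientations are given as [roll, pitch, yaw] about the fixed x, y, z axes, in that order (R = Rz(yaw) Ry(pitch) Rx(roll)).
In Python, from plant import get_obs, vision, workorder gives the robot as it stands.
- The arm moves only by the shell command python3 -m pendant 'ROWS' [OPENING]. ROWS is a JSON object of lists of equal length, an entry for each row: "dp": the shift along the tool's x, y, z in m, a list of three; "rotation": the turn, a rotation vector about the tool's x, y, z in rad, a list of three. A call has 1 to 8 rows; each row is the pose to reach, as a shift and turn from the pose commanded when the call began, along the tool's axes at that moment; what a row does not reach only later rows make up. A row lasts 1/8 s, in which the tool goes at most 62.5 mm and 10.7 degrees, less where a joint would pass 70% of its speed; a pose out of reach is approached as far as the arm can. A call with a gripper value outside its range is refused whole. OPENING is the finger opening in m, from 0 to 0.0918, set as the call begins (- or left out, the last holds). The fingers move at their own pace and stop on an object; the grip force is fixed at half the most. Time passes only in rows, so rows that repeat a pose let the fingers close. It gives the time, the measured TCP pose, the force, the opening and the grip force at its end, in the units of the state.
- get_obs(): the state, without advancing time (a new reading comes with each control period).
- vision.capture(name): name is "scene" or "top" or "wrist"; returns a dict with "pixels" (480x640x3 uint8, red, green, blue), "vfov" (degrees; the focal length in pixels is half the picture's height over the tangent of half this angle, whatever the lens; pixels are square), "cx", "cy" (the principal point, pixels), "pose" (4x4, takes a point from camera to world coordinates); the wrist camera has in their place "T_tool_cam" (4x4, takes a point from camera to tool coordinates, whose origin is the TCP and whose axes are the flange's). Camera axes: x right, y up, looking along -z (the intrinsics and any distortion apply to the point x, -y, -z); pixel columns grow to the right and rows downward; lengths in mm; the calibration is good to about 2 mm. The wrist camera is an equidistant fisheye: a pixel r from the principal point sees the ray r / f radians off the axis. A picture is of the moment at which its call begins: read the wrist's pose just before it. There is no depth.
- workorder.close_job(): hands the job in; it is judged then, once.
The state is a dict: "time": time; "joint_positions": joint angles; "dq": joint speeds; "tau": joint torques, N m; "tool_pos": TCP position; "tcp_rot": TCP orientation; "contact_force": force on the tool from outside, world axes, zero at the start; "moment": the same for the moment, N m; "grip_width": finger opening in mm; "finger_force": force on a finger pad.
Only numpy, scipy, OpenCV 4.12 (cv2) and the standard library are available. Lean on these libraries where they do the work, as an engineer would, in place of code of your own. Each camera call takes 0.05 s, during which the arm holds its last target. There are 200 camera calls.

## Working session

There is one attempt and no reset: what is moved stays moved. The work goes in short steps, Python scripts to look and compute and a shell command to move; the robot and the scene stay as the last step left them, time stands still between calls to the robot, and variables do not carry over. Pictures are saved under pics/ and viewed, at most 10 in all, crops included, and the job is handed in when it is done.

```bash
mkdir -p pics; cat > h.py <<'E'
import numpy as np, cv2
from scipy.spatial.transform import Rotation as R
from plant import get_obs, vision, workorder
def grab(n,fn=None):
    o=get_obs(); c=vision.capture(n)
    im=cv2.cvtColor(np.array(c["pixels"]),cv2.COLOR_RGB2BGR)
    if fn: cv2.imwrite("pics/"+fn,im)
    return o,c,im
E
python3 - <<'E'
from h import *
import pickle
for n in("scene","top"):
    o,c,im=grab(n,n+"0.png"); pickle.dump((o,c),open(n+"0.pkl","wb"))
    print({k:(np.round(v,3).tolist() if not isinstance(v,str) else v) for k,v in c.items() if k!="pixels"})
print(o)
E
```

```text
{'vfov': 57.824, 'cx': 323.827, 'cy': 240.886, 'pose': [[0.247, -0.541, 0.804, 1275.485], [0.969, 0.159, -0.191, -219.882], [-0.024, 0.826, 0.563, 631.015], [0.0, 0.0, 0.0, 1.0]]}
{'vfov': 45.869, 'cx': 320.646, 'cy': 242.699, 'pose': [[0.083, 0.976, -0.201, 373.771], [-0.997, 0.081, -0.02, -49.764], [-0.003, 0.202, 0.979, 1218.267], [0.0, 0.0, 0.0, 1.0]]}
{'time': 0.05, 'joint_positions': array([ 1.04798529e+00,  3.42722119e-01,  1.52498162e+00,  1.07605867e-05,
        1.27540889e+00, -1.46017139e-01]), 'dq': array([-1.86835678e-04, -3.10707518e-03, -7.52519816e-05,  1.59202784e-04,
       -1.93643551e-03, -3.14951822e-04]), 'tau': array([ 2.02936528e-03, -4.32425523e+01, -2.44990396e+01,  7.22319167e-02,
        5.22557076e-02, -1.91559758e-05]), 'tool_pos': array([192.95499746, 487.83205504, 226.0576321 ]), 'tcp_rot': array([-3.14009035e+00, -2.31335317e-04,  2.76479544e+00]), 'contact_force': array([0.29556382, 0.04815514, 0.13534492]), 'moment': array([-0.01626005,  0.05508776,  0.04236155]), 'finger_force': 0.0, 'grip_width': 91.56683169810664}
```

View pics/scene0.png

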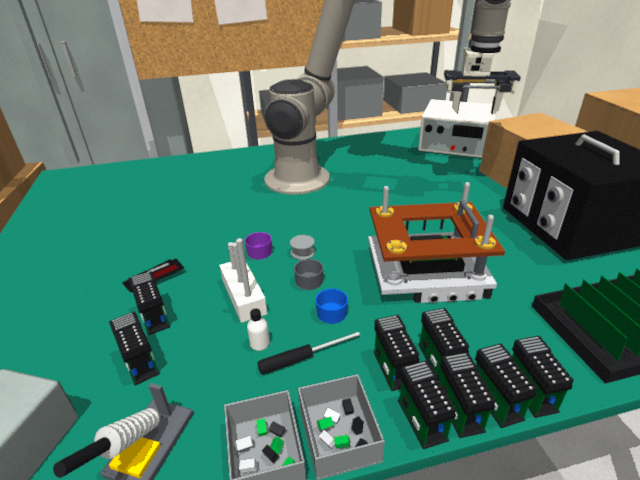

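View pics/top0.png

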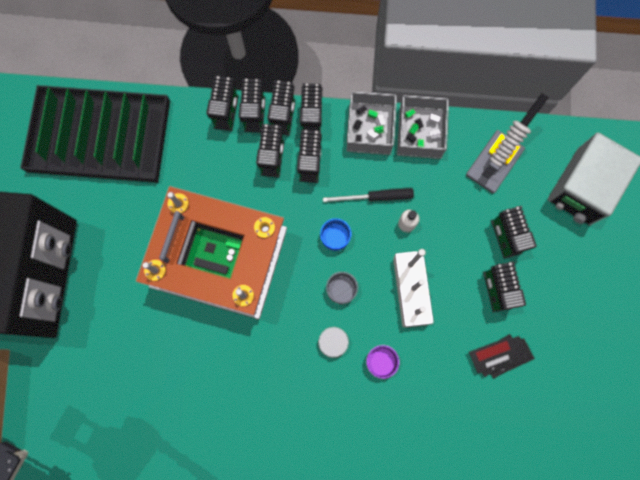

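Scene view: the empty bushing is at (398,246), and the rods stand near (240,255) in the white block. There are three cups: purple (259,245), blue (332,306) and dark grey (309,274). The flat grey thing at (302,246) is the spool. In the top view the empty corner is at (264,227), the block at (413,288) and the grey cup at (341,290). The grey cup is the one meant, because the other two are coloured. Next I enlarge the rods and cups.

```bash
python3 - <<'E'
from h import *
a=cv2.imread("pics/scene0.png")[225:325,205:335]; b=cv2.imread("pics/top0.png")[235:375,320:450]
a=cv2.resize(a,None,fx=3,fy=3,interpolation=cv2.INTER_CUBIC); b=cv2.resize(b,None,fx=3,fy=3,interpolation=cv2.INTER_CUBIC)
o=np.zeros((420,790,3),np.uint8); o[:300,:390]=a; o[:420,400:790]=b
cv2.imwrite("pics/crop1.png",o)
E
```

```text
(no output)
```

View pics/crop1.png

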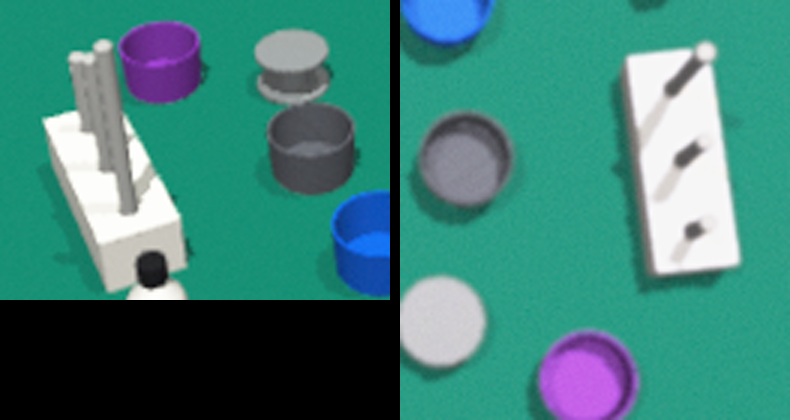

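Three rods, by top end in the scene view: (231,244), (235,245) and (239,241). In the top view their tops are at (422,311), (421,282) and (422,252). The one at scene (239,241), top (422,252) is the longest: it has the longest visible shaft, at the far end of the block. The grey cup has its rim at scene (309,269), top (342,288). Now I triangulate.

```bash
cat >> h.py <<'E'
def f_of(c): return 240/np.tan(np.radians(c["vfov"])/2)
def ray(c,uv):
    f=f_of(c); T=np.array(c["pose"]); d=T[:3,:3]@np.array([(uv[0]-c["cx"])/f,-(uv[1]-c["cy"])/f,-1]); return T[:3,3],d/np.linalg.norm(d)
def onz(c,uv,z):
    p,d=ray(c,uv); return p+d*(z-p[2])/d[2]
def tri(rs):
    A=sum(np.eye(3)-np.outer(d,d) for p,d in rs); b=sum((np.eye(3)-np.outer(d,d))@p for p,d in rs)
    x=np.linalg.solve(A,b); return x,[round(float(np.linalg.norm(np.cross(d,x-p))),1) for p,d in rs]
E
python3 - <<'E'
from h import *
import pickle
S=pickle.load(open("scene0.pkl","rb"))[1];T=pickle.load(open("top0.pkl","rb"))[1]
for n,s,t in [("rodtop",(239.3,241),(421.7,252.3)),("rod@block",(248.3,295.7),(410.7,265)),("rim",(308.7,268.7),(341.7,288.3)),("bush",(398,246),(264,227)),
 ("mid top",(235,245),(421,282))]:
    print(n,tri([ray(S,s),ray(T,t)]))
for n,t,z in [("rodtop",(421.7,252.3),180),("rod@blk",(410.7,265),45),("rim",(341.7,288.3),40),("bush",(264,227),131),("blue",(335,235),40),("purple",(382,361),40)]: print(n,onz(T,t,z))
# gold flanges
for nm,C in(("scene",S),("top",T)):
    hsv=cv2.cvtColor(C["pixels"],cv2.COLOR_RGB2HSV)
    m=cv2.inRange(hsv,(18,120,110),(32,255,255)); m=cv2.morphologyEx(m,cv2.MORPH_CLOSE,np.ones((3,3)))
    for c in cv2.findContours(m,0,2)[0]:
        if cv2.contourArea(c)>60:
            e=cv2.fitEllipse(cv2.convexHull(c)); print(nm,np.round(e[0],1),np.round(e[1],1),onz(C,e[0],131).round(1))
E
```

```text
rodtop (array([ 585.09899559, -217.98769096,  178.17897253]), [0.1, 0.1])
rod@block (array([ 583.78394277, -218.01875893,   41.90912087]), [0.3, 0.3])
rim (array([523.48709883, -77.82094563,  36.21620457]), [0.0, 0.0])
bush (array([620.11247673,  86.80294044, 130.30797929]), [0.7, 0.7])
mid top (array([ 535.29192911, -226.72968825,  137.48931986]), [0.7, 0.7])
rodtop [ 584.72538963 -217.74799428  180.        ]
rod@blk [ 583.20255502 -217.92420277   45.        ]
rim [523.00121985 -77.76623981  40.        ]
bush [619.71825051  86.04590087 131.        ]
blue [635.37315789 -54.94660456  40.        ]
purple [ 381.75595179 -170.63791118   40.        ]
scene [134.2 459.8] [33.1 59.3] [ 945.5 -380.9  131. ]
scene [396.2 246.3] [13.7 20.4] [621.   83.3 131. ]
scene [484.9 241.9] [12.7 21.2] [656.2 258.8 131. ]
scene [384.2 210.9] [10.7 18.4] [484.  110.1 131. ]
top [242.7 294.9] [20.5 21.1] [483. 113. 131.]
top [154.5 269.9] [19.9 21.3] [517.2 289.  131. ]
top [264.  227.1] [20.1 20.4] [619.6  86.  131. ]
top [177.9 202.9] [19.4 20.2] [654.5 261.8 131. ]
top [512.1 153.8] [ 5.3 25. ] [ 812.3 -398.1  131. ]
top [496.6 143.9] [ 7.3 25.5] [ 830.9 -366.5  131. ]
```

```bash
cat >> h.py <<'E'
def plan(target,yaw=None):
    o=get_obs(); Rt=R.from_euler("xyz",o["tcp_rot"])
    d=Rt.inv().apply(np.array(target)-o["tool_pos"])/1000
    print("dp",d.round(4).tolist(),"len",np.linalg.norm(d).round(3))
    if yaw is not None:
        Rg=R.from_euler("xyz",[np.pi,0,yaw]); print("rot",(Rt.inv()*Rg).as_rotvec().round(4).tolist())
E
python3 -c "
from h import *
plan((585,-218,270),3.32)"
```

```text
dp [-0.6243, -0.5122, -0.0433] len 0.809
rot [-0.0012, -0.0006, -0.5552]
```

```bash
python3 -m pendant '{"dp":[[-0.03,-0.025,-0.02],[-0.075,-0.06,-0.043],[-0.122,-0.1,-0.043],[-0.17,-0.14,-0.043],[-0.217,-0.178,-0.043],[-0.265,-0.217,-0.043],[-0.31,-0.256,-0.043],[-0.35,-0.287,-0.043]],"rotation":[[0,0,-0.07],[0,0,-0.14],[0,0,-0.21],[0,0,-0.28],[0,0,-0.35],[0,0,-0.42],[0,0,-0.49],[0,0,-0.555]]}' 0.09; python3 -c "
from h import *
plan((585,-218,270),3.32)"
```

```text
time: 1.1
tool_pos: [413.5, 90.4, 269.6]
tcp_rot: [3.142, -0.0, -2.962]
contact_force: [1.1, 0.7, 0.1]
grip_width: 90.0
finger_force: 0.0
dp [-0.1137, -0.3341, -0.0004] len 0.353
rot [0.0001, -0.0001, 0.0009]
```

```bash
python3 -m pendant '{"dp":[[-0.017,-0.05,0],[-0.034,-0.1,0],[-0.051,-0.15,0],[-0.068,-0.2,0],[-0.085,-0.25,0],[-0.102,-0.3,0],[-0.114,-0.334,0],[-0.114,-0.334,0]],"rotation":[[0,0,0],[0,0,0],[0,0,0],[0,0,0],[0,0,0],[0,0,0],[0,0,0],[0,0,0]]}'; python3 - <<'E'
from h import *
o,c,im=grab("wrist","w1.png"); print(o["tool_pos"],o["tcp_rot"],c["vfov"],c["cx"],c["cy"],np.round(c["T_tool_cam"],3).tolist())
E
```

```text
time: 2.1
tool_pos: [584.6, -218.1, 268.0]
tcp_rot: [3.141, -0.002, -2.966]
contact_force: [-0.8, 1.6, 0.4]
grip_width: 90.0
finger_force: 0.0
[ 584.59058291 -218.10291386  267.96281238] [ 3.14052218e+00 -1.68152534e-03 -2.96610854e+00] 65.70646984690485 325.4001470165385 243.11034099801032 [[0.0, 0.951, 0.309, 83.99], [1.0, -0.0, -0.001, 0.279], [-0.001, 0.309, -0.951, -157.42], [0.0, 0.0, 0.0, 1.0]]
```

View pics/w1.png

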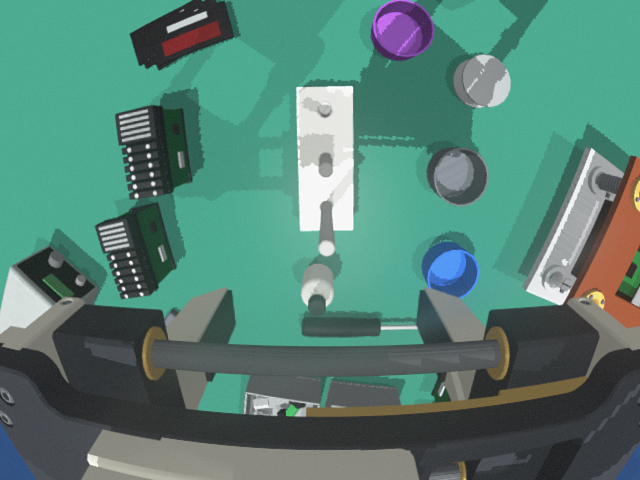

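The wrist view shows the block square to the gripper at columns 298–353. The rod tops are at (325,108), (326,160) and (327,249), the last with the longest shaft. The cup rim is near (457,176). Next I cast wrist rays and combine them with the fixed views.

```bash
cat >> h.py <<'E'
def wray(o,c,uv):
    x,y=uv[0]-c["cx"],uv[1]-c["cy"]; r=np.hypot(x,y); th=r/f_of(c)
    d=np.array([np.sin(th)*x/r,-np.sin(th)*y/r,-np.cos(th)]); T=np.array(c["T_tool_cam"])
    Rt=R.from_euler("xyz",o["tcp_rot"]).as_matrix()
    return Rt@T[:3,3]+o["tool_pos"],Rt@T[:3,:3]@d
def wonz(o,c,uv,z):
    p,d=wray(o,c,uv); return p+d*(z-p[2])/d[2]
E
python3 - <<'E'
from h import *
import pickle
S=pickle.load(open("scene0.pkl","rb"))[1];T=pickle.load(open("top0.pkl","rb"))[1]
o,c,im=grab("wrist")
for n,s,t,w in [("rodtop",(239.3,241),(421.7,252.3),(327,248.5)),("rim",(308.7,268.7),(341.7,288.3),(457,176)),("mid",(235,245),(421,282),(326,160))]:
    print(n,tri([ray(S,s),ray(T,t),wray(o,c,w)]))
print(wonz(o,c,(327,248.5),180),wonz(o,c,(326,204),45),wonz(o,c,(457,176),40))
plan((585,-218,137),3.32)
E
```

```text
rodtop (array([ 584.61700316, -216.91512753,  178.15700022]), [1.0, 1.2, 2.2])
rim (array([523.60193157, -78.3351902 ,  35.72689929]), [0.7, 0.5, 1.1])
mid (array([ 531.32875394, -226.44556283,  135.34581215]), [1.1, 4.3, 4.5])
[ 583.42128323 -214.93438687  180.        ] [ 580.14220325 -215.70852553   45.        ] [523.60831155 -81.1839397   40.        ]
dp [-0.0007, -0.0027, 0.1319] len 0.132
rot [0.0015, -0.0012, -0.0006]
```

```bash
python3 -m pendant '{"dp":[[0,0.001,0.025],[0,0.001,0.055],[0,0.001,0.085],[0,0.001,0.112],[0,0.001,0.126],[0,0.001,0.132],[0,0.001,0.132]],"rotation":[[0,0,0],[0,0,0],[0,0,0],[0,0,0],[0,0,0],[0.0015,-0.001,0],[0.0015,-0.001,0]]}' && python3 -m pendant '{"dp":[[0,0,0],[0,0,0],[0,0,0],[0,0,0],[0,0,0],[0,0,0],[0,0,0],[0,0,0]],"rotation":[[0,0,0],[0,0,0],[0,0,0],[0,0,0],[0,0,0],[0,0,0],[0,0,0],[0,0,0]]}' 0
```

```text
time: 3.08
tool_pos: [584.4, -214.7, 138.3]
tcp_rot: [-3.14, 0.002, -2.963]
contact_force: [-0.1, 0.7, 0.8]
grip_width: 90.1
finger_force: 0.0
time: 4.08
tool_pos: [584.2, -215.0, 137.7]
tcp_rot: [-3.14, 0.001, -2.963]
contact_force: [0.6, 0.4, 0.4]
grip_width: 14.6
finger_force: 0.0
```

```bash
python3 -m pendant '{"dp":[[0,0,0],[0,0,0],[0,0,0],[0,0,0]],"rotation":[[0,0,0],[0,0,0],[0,0,0],[0,0,0]]}'
python3 -c "
from h import *
o=get_obs();print(o['moment'])
plan((585,-216,283),3.32)"
```

```text
time: 4.58
tool_pos: [584.3, -215.2, 137.7]
tcp_rot: [-3.14, 0.001, -2.963]
contact_force: [0.3, -2.7, -1.4]
grip_width: 11.3
finger_force: 30.0
[-0.61377086 -0.0801555   0.044577  ]
dp [-0.0008, -0.0012, -0.1453] len 0.145
rot [-0.0019, 0.0011, -0.0003]
```

```bash
python3 -m pendant '{"dp":[[0,0,-0.006],[0,0,-0.018],[0,0,-0.032],[0,0,-0.046],[0,0,-0.06],[0,0,-0.072],[0,0,-0.08],[0,0,-0.08]],"rotation":[[0,0,0],[0,0,0],[0,0,0],[0,0,0],[0,0,0],[0,0,0],[0,0,0],[0,0,0]]}'
python3 - <<'E'
from h import *
import pickle
_,S,s=grab("scene","s2.png");_,T,t=grab("top","t2.png");o,W,w=grab("wrist","w2.png")
pickle.dump((o,S,T,W),open("l2.pkl","wb"))
def z(im,x0,y0,x1,y1,k): return cv2.resize(im[y0:y1,x0:x1],None,fx=k,fy=k,interpolation=cv2.INTER_CUBIC)
out=np.zeros((600,800,3),np.uint8)
a=z(s,190,160,320,310,4); b=z(w,230,80,500,330,1); 
out[:600,:520]=a; out[:250,525:795]=b
out[260:560,525:795]=z(t,370,215,460,315,3)
cv2.imwrite("pics/c2.png",out)
plan((523.5,-79,217),3.32)
E
```

```text
time: 5.58
tool_pos: [584.3, -214.9, 218.3]
tcp_rot: [-3.14, 0.002, -2.963]
contact_force: [-0.8, 0.1, -1.3]
grip_width: 11.2
finger_force: 30.0
dp [0.0353, 0.1443, -0.0001] len 0.149
rot [-0.0006, 0.0, -0.0002]
```

View pics/c2.png

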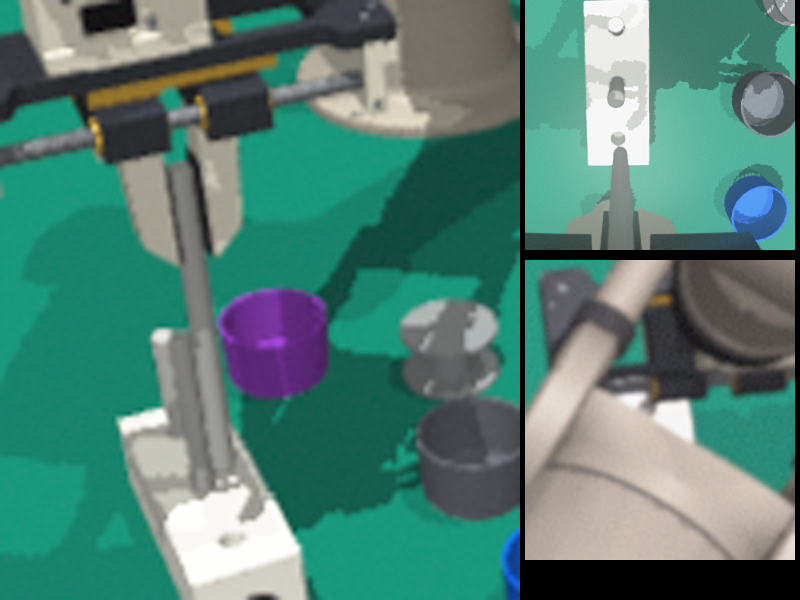

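The rod is held. The other two rods are still in the block and the vacated hole is visible. The rod tip is at wrist ≈(325,229) and scene ≈(245.5,281); its top is at scene ≈(234.5,201).

```bash
python3 - <<'E'
from h import *
import pickle
o,S,T,W=pickle.load(open("l2.pkl","rb"))
tip=tri([ray(S,(245.5,281)),wray(o,W,(325,229))]); print(tip)
print(onz(S,(234.5,201),tip[0][2]+170), o["tool_pos"])
# sanity: expected tip under TCP
p,d=wray(o,W,(325,229)); print("wrist ray at z=92:",p+d*(92-p[2])/d[2])
E
```

```text
(array([ 583.24181245, -216.66574208,   80.53699344]), [1.8, 1.8])
[ 562.27540377 -214.90055079  250.53699344] [ 583.91077646 -214.76003097  217.25440365]
wrist ray at z=92: [ 580.00794866 -215.40405323   92.        ]
```

```bash
python3 -m pendant '{"dp":[[0.004,0.015,0],[0.011,0.045,0],[0.019,0.08,0],[0.027,0.113,0],[0.033,0.135,0],[0.035,0.144,0],[0.035,0.144,0],[0.035,0.144,0]],"rotation":[[0,0,0],[0,0,0],[0,0,0],[0,0,0],[0,0,0],[0,0,0],[0,0,0],[0,0,0]]}'
python3 - <<'E'
from h import *
import pickle
_,S,s=grab("scene","s3.png");o,W,w=grab("wrist","w3.png")
pickle.dump((o,S,W),open("l3.pkl","wb"))
def z(im,x0,y0,x1,y1,k): return cv2.resize(im[y0:y1,x0:x1],None,fx=k,fy=k,interpolation=cv2.INTER_CUBIC)
out=np.zeros((600,800,3),np.uint8)
out[:600,:400]=z(s,250,160,350,310,4); out[:600,405:795]=z(w,260,130,390,330,3)
cv2.imwrite("pics/c3.png",out)
E
```

```text
time: 6.72
tool_pos: [524.6, -80.1, 217.4]
tcp_rot: [-3.14, 0.001, -2.964]
contact_force: [-0.3, 0.1, -0.8]
grip_width: 11.1
finger_force: 30.0
```

View pics/c3.png

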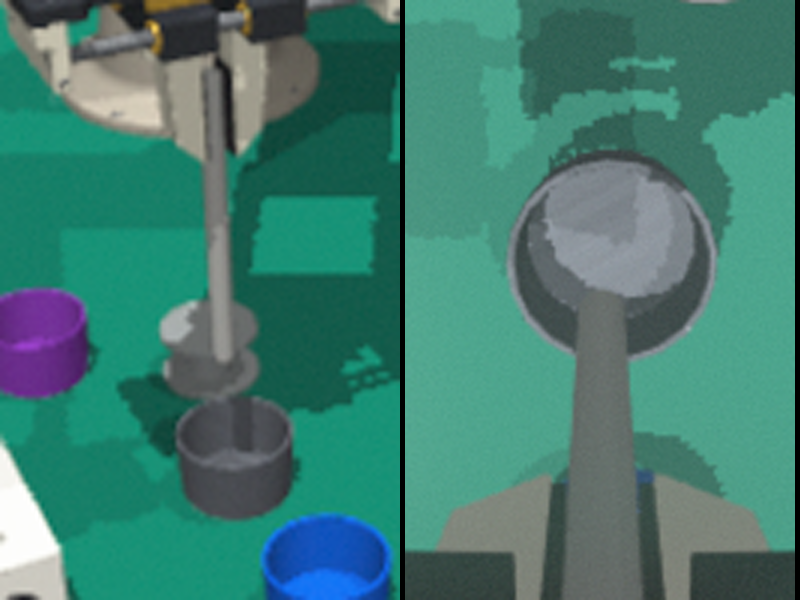

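The rod hangs vertically above the dark grey cup. In the wrist view the rim centre is ≈(329,216) and the rod tip ≈(325.7,229). In the scene view the tip is ≈(306,250) and the rim ≈(308.8,269).

```bash
python3 - <<'E'
from h import *
import pickle
o,S,W=pickle.load(open("l3.pkl","rb"))
print("rim",wonz(o,W,(329,215.7),40),tri([wray(o,W,(329,215.7)),ray(S,(308.8,269))]))
print("tip",wonz(o,W,(325.7,228.5),90),tri([wray(o,W,(325.7,228.5)),ray(S,(305.8,249.5))]),onz(S,(305.8,249.5),90))
plan((524,-79.0,138),3.32)
E
```

```text
rim [522.03226503 -77.02175849  40.        ] (array([523.16440055, -77.14589906,  35.06295331]), [0.4, 0.4])
tip [520.79626172 -80.33551125  90.        ] (array([521.30729256, -80.80373622,  87.8624374 ]), [0.6, 0.6]) [524.27164891 -81.93320708  90.        ]
dp [0.0003, 0.0013, 0.0793] len 0.079
rot [-0.0015, 0.001, -0.0012]
```

```bash
python3 -m pendant '{"dp":[[0,0.003,0],[0,0.003,0.02],[0,0.003,0.04],[0,0.003,0.06],[0,0.003,0.074],[0,0.003,0.08],[0,0.003,0.08],[0,0.003,0.08]],"rotation":[[0,0,0],[0,0,0],[0,0,0],[0,0,0],[0,0,0],[0,0,0],[0,0,0],[0,0,0]]}'; python3 -m pendant '{"dp":[[0,0,0],[0,0,0],[0,0,-0.006],[0,0,-0.022],[0,0,-0.042],[0,0,-0.062],[0,0,-0.074],[0,0,-0.08]],"rotation":[[0,0,0],[0,0,0],[0,0,0],[0,0,0],[0,0,0],[0,0,0],[0,0,0],[0,0,0]]}'
python3 - <<'E'
from h import *
plan((619.7,86,290),3.32)
E
```

```text
time: 7.82
tool_pos: [524.2, -76.6, 138.1]
tcp_rot: [-3.14, 0.002, -2.963]
contact_force: [0.6, -0.5, -0.4]
grip_width: 11.5
finger_force: 30.0
time: 8.82
tool_pos: [523.7, -76.4, 218.1]
tcp_rot: [-3.14, 0.002, -2.963]
contact_force: [-0.5, -0.2, -1.7]
grip_width: 11.5
finger_force: 30.0
dp [-0.1234, 0.1427, -0.0719] len 0.202
rot [-0.0018, 0.0018, -0.0002]
```

```bash
python3 -m pendant '{"dp":[[0,0,-0.02],[0,0,-0.05],[-0.015,0.017,-0.072],[-0.045,0.052,-0.072],[-0.08,0.092,-0.072],[-0.108,0.125,-0.072],[-0.12,0.139,-0.072],[-0.1235,0.143,-0.072]],"rotation":[[0,0,0],[0,0,0],[0,0,0],[0,0,0],[0,0,0],[0,0,0],[0,0,0],[0,0,0]]}'
python3 -m pendant '{"dp":[[0,0,0],[0,0,0],[0,0,0]],"rotation":[[-0.0015,0.0015,0],[-0.0015,0.0015,0],[-0.0015,0.0015,0]]}'
python3 - <<'E'
from h import *
import pickle
_,S,s=grab("scene","s4.png");_,T,t=grab("top","t4.png");o,W,w=grab("wrist","w4.png")
pickle.dump((o,S,T,W),open("l4.pkl","wb"))
def z(im,x0,y0,x1,y1,k): return cv2.resize(im[y0:y1,x0:x1],None,fx=k,fy=k,interpolation=cv2.INTER_CUBIC)
out=np.zeros((600,800,3),np.uint8)
out[:600,:400]=z(s,350,130,450,280,4); out[:600,405:795]=z(w,260,130,390,330,3)
cv2.imwrite("pics/c4.png",out)
E
```

```text
time: 9.82
tool_pos: [619.7, 86.8, 288.6]
tcp_rot: [-3.14, -0.001, -2.962]
contact_force: [-0.5, -0.2, -1.6]
grip_width: 11.5
finger_force: 30.0
time: 10.2
tool_pos: [619.5, 85.4, 289.8]
tcp_rot: [-3.141, -0.0, -2.965]
contact_force: [-0.8, 0.1, -0.7]
grip_width: 11.1
finger_force: 30.0
```

View pics/c4.png

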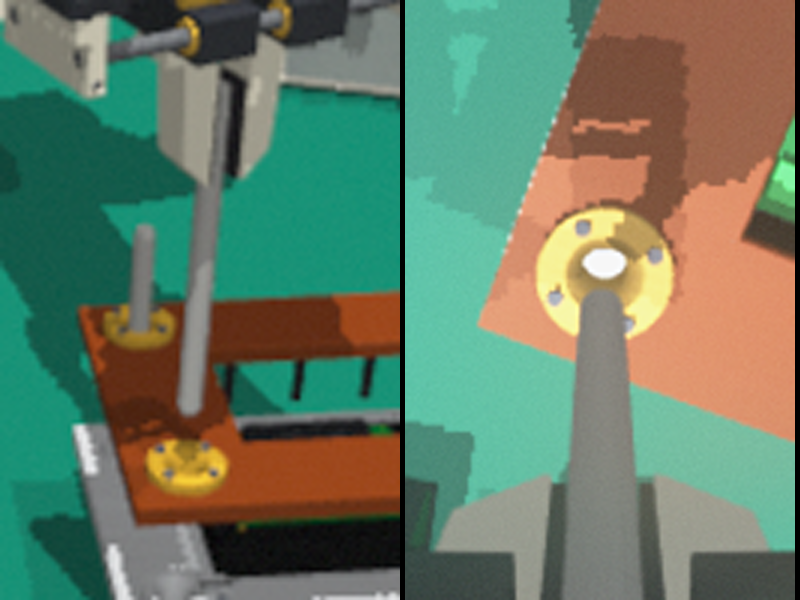

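The tip hangs above the countersunk brass flange: wrist flange centre ≈(326.7,221) with the tip's leading edge ≈(325.7,226.7). In the scene view the flange is ≈(396.8,246.5) and the tip's lower edge ≈(397.5,233.5). Next I refine both by ellipse fit and rays.

```bash
python3 - <<'E'
from h import *
import pickle
o,S,T,W=pickle.load(open("l4.pkl","rb"))
def gold(C,box):
    x0,y0,x1,y1=box; hsv=cv2.cvtColor(C["pixels"],cv2.COLOR_RGB2HSV)[y0:y1,x0:x1]
    m=cv2.inRange(hsv,(18,90,80),(34,255,255)); c=max(cv2.findContours(m,0,2)[0],key=cv2.contourArea)
    e=cv2.fitEllipse(cv2.convexHull(c)); return np.array(e[0])+[x0,y0],e[1]
fw,sz=gold(W,(295,190,360,250)); fs,sz2=gold(S,(380,236,415,258)); print(fw,sz,fs,sz2)
print("bush wrist z131",wonz(o,W,fw,131),"scene",onz(S,fs,131),"tri",tri([wray(o,W,fw),ray(S,fs)]))
tz=o["tool_pos"][2]-127.7
Rt=R.from_euler("xyz",o["tcp_rot"]); tx=Rt.apply([1,0,0])
ew=wonz(o,W,(325.7,226.5),tz)-4.5*tx
d=ray(S,(397.5,234))[1][:2]; d/=np.linalg.norm(d)
es=onz(S,(397.5,233.8),tz); es[:2]+=4.5*d
print("tip wrist",ew,"scene",es,"tcp",o["tool_pos"],"rot",o["tcp_rot"])
E
```

```text
[326.04210472 221.23238564] (45.133155822753906, 45.682498931884766) [396.0550499  246.32806873] (13.499186515808105, 20.305131912231445)
bush wrist z131 [617.78629059  86.45251623 131.        ] scene [621.03719422  82.98165492 131.        ] tri (array([618.01580783,  85.55500228, 128.55776801]), [1.1, 1.1])
tip wrist [618.60736025  86.2497947  161.95174712] scene [618.65540616  84.90237875 161.95238142] tcp [619.61460988  85.70080839 289.65238142] rot [-3.14154781e+00 -1.40955248e-04 -2.96420712e+00]
```

```bash
python3 -m pendant '{"dp":[[0,0,0.008],[0,0,0.018],[0,0,0.026],[0,0,0.031],[0,0,0.035],[0,0,0.039],[0,0,0.042],[0,0,0.042]],"rotation":[[0,0,0],[0,0,0],[0,0,0],[0,0,0],[0,0,0],[0,0,0],[0,0,0],[0,0,0]]}'; python3 -c "
from h import *
o=get_obs();print(o['moment'],R.from_euler('xyz',o['tcp_rot']).inv().apply(o['contact_force']))"
```

```text
time: 11.35
tool_pos: [619.6, 86.3, 247.2]
tcp_rot: [3.141, -0.001, -2.963]
contact_force: [-0.3, 0.2, -1.5]
grip_width: 11.5
finger_force: 30.0
[ 0.07535972  0.02052663 -0.0284825 ] [0.22113783 0.22052073 1.45502617]
```

The tip is in the bore with no contact force. I continue down.

```bash
python3 -m pendant '{"dp":[[0,0,0.006],[0,0,0.013],[0,0,0.02],[0,0,0.028],[0,0,0.036],[0,0,0.044],[0,0,0.05],[0,0,0.054]],"rotation":[[0,0,0],[0,0,0],[0,0,0],[0,0,0],[0,0,0],[0,0,0],[0,0,0],[0,0,0]]}'; python3 -c "
from h import *
o=get_obs();print(o['moment'],R.from_euler('xyz',o['tcp_rot']).inv().apply(o['contact_force']))"
```

```text
time: 12.35
tool_pos: [619.6, 86.3, 192.9]
tcp_rot: [3.141, -0.001, -2.963]
contact_force: [-0.2, -0.1, -0.7]
grip_width: 11.3
finger_force: 30.0
[0.03278623 0.10791293 0.02390163] [ 0.20691888 -0.09376971  0.69573912]
```

Tip at ≈65 mm. Now I go slowly into the lower bushing, tip to ≈38.

```bash
python3 -m pendant '{"dp":[[0,0,0.006],[0,0,0.012],[0,0,0.016],[0,0,0.019],[0,0,0.022],[0,0,0.025],[0,0,0.027],[0,0,0.027]],"rotation":[[0,0,0],[0,0,0],[0,0,0],[0,0,0],[0,0,0],[0,0,0],[0,0,0],[0,0,0]]}'; python3 -c "
from h import *
o=get_obs();print(o['moment'],R.from_euler('xyz',o['tcp_rot']).inv().apply(o['contact_force']))"
```

```text
time: 13.35
tool_pos: [619.6, 86.3, 166.2]
tcp_rot: [3.141, -0.001, -2.963]
contact_force: [-0.5, 0.0, -0.7]
grip_width: 11.4
finger_force: 30.0
[0.0480381  0.02715798 0.06224097] [0.45230449 0.09592105 0.68611548]
```

```bash
python3 -m pendant '{"dp":[[0,0,0.004],[0,0,0.008],[0,0,0.012],[0,0,0.015],[0,0,0.017],[0,0,0.0185],[0,0,0.0185],[0,0,0.0185]],"rotation":[[0,0,0],[0,0,0],[0,0,0],[0,0,0],[0,0,0],[0,0,0],[0,0,0],[0,0,0]]}'
python3 - <<'E'
from h import *
_,S,s=grab("scene","s5.png");_,T,t=grab("top","t5.png");o,W,w=grab("wrist","w5.png")
import pickle; pickle.dump((o,S,T,W),open("l5.pkl","wb"))
print(o["tool_pos"],o["contact_force"],o["moment"])
def z(im,x0,y0,x1,y1,k): return cv2.resize(im[y0:y1,x0:x1],None,fx=k,fy=k,interpolation=cv2.INTER_CUBIC)
out=np.zeros((600,800,3),np.uint8)
out[:600,:]=z(s,350,160,510,280,5)
cv2.imwrite("pics/c5.png",out)
E
```

```text
time: 14.35
tool_pos: [619.7, 86.3, 148.0]
tcp_rot: [3.142, -0.0, -2.963]
contact_force: [0.1, -0.1, -1.5]
grip_width: 11.6
finger_force: 30.0
[619.72602808  86.28517767 148.00514725] [-0.07081674  0.42605469 -1.63423962] [0.04389486 0.02441711 0.01004928]
```

View pics/c5.png

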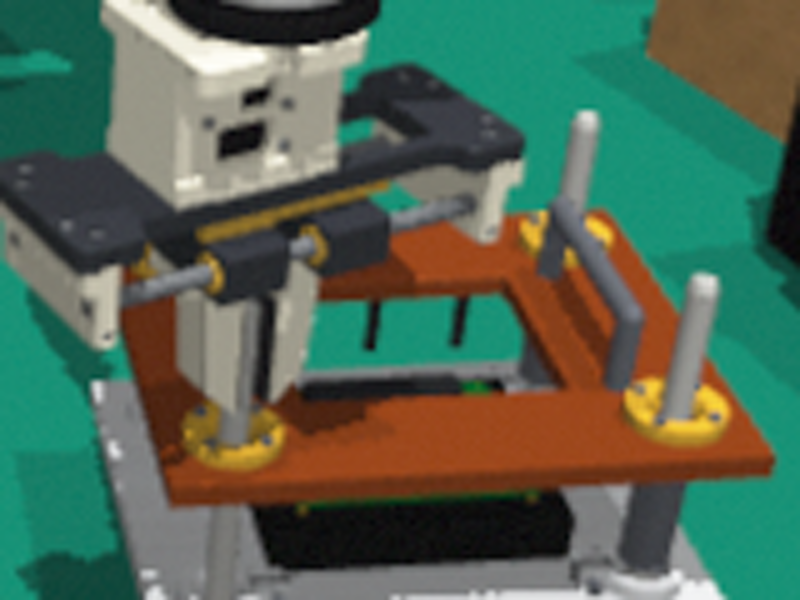

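The rod passes the upper bushing (scene ≈(397,246)) and shows again below the plate at ≈(394,268). The fitted rod top is at ≈(491,216). The held top, partly shaded between the fingers, is at ≈(401.5,219). Next I check the heights numerically.

```bash
python3 - <<'E'
from h import *
import pickle
o,S,T,W=pickle.load(open("l5.pkl","rb"))
def proj(C,p):
    M=np.array(C["pose"]); q=M[:3,:3].T@(np.array(p)-M[:3,3]); f=f_of(C); return C["cx"]-f*q[0]/q[2],C["cy"]+f*q[1]/q[2]
for n,xy in(("fitted",(655,260)),("held",(619.7,86))):
    for zz in(131,180,190,200): print(n,zz,np.round(proj(S,(*xy,zz)),1))
g=cv2.cvtColor(S["pixels"],cv2.COLOR_RGB2GRAY)
print("fitted col",g[205:232,490].tolist()); 
for c in(400,401,402): print("held",c,g[205:235,c].tolist())
im=cv2.resize(np.array(S["pixels"])[195:255,380:420,::-1],None,fx=10,fy=10,interpolation=cv2.INTER_CUBIC)
im2=cv2.resize(np.array(S["pixels"])[195:255,470:510,::-1],None,fx=10,fy=10,interpolation=cv2.INTER_CUBIC)
cv2.imwrite("pics/c6.png",np.clip(np.hstack([im,im2])*1.3,0,255).astype(np.uint8))
E
```

```text
fitted 131 [485.1 241.4]
fitted 180 [489.8 220.6]
fitted 190 [490.8 216.2]
fitted 200 [491.8 211.7]
held 131 [397.2 245.7]
held 180 [399.  224.9]
held 190 [399.4 220.5]
held 200 [399.8 216. ]
fitted col [104, 105, 109, 107, 100, 93, 93, 93, 94, 141, 205, 213, 196, 186, 152, 142, 150, 150, 151, 150, 149, 149, 148, 146, 143, 137, 124]
held 400 [98, 70, 57, 61, 63, 64, 53, 43, 41, 40, 44, 40, 42, 43, 64, 96, 120, 118, 117, 120, 119, 117, 116, 116, 116, 118, 106, 97, 95, 89]
held 401 [90, 63, 55, 60, 63, 60, 47, 44, 42, 44, 46, 40, 40, 42, 46, 71, 96, 99, 91, 84, 80, 74, 75, 71, 71, 71, 63, 52, 52, 46]
held 402 [85, 58, 59, 62, 63, 57, 47, 41, 41, 44, 40, 41, 42, 40, 33, 37, 52, 54, 45, 43, 35, 31, 32, 26, 25, 27, 23, 26, 23, 26]
```

View pics/c6.png

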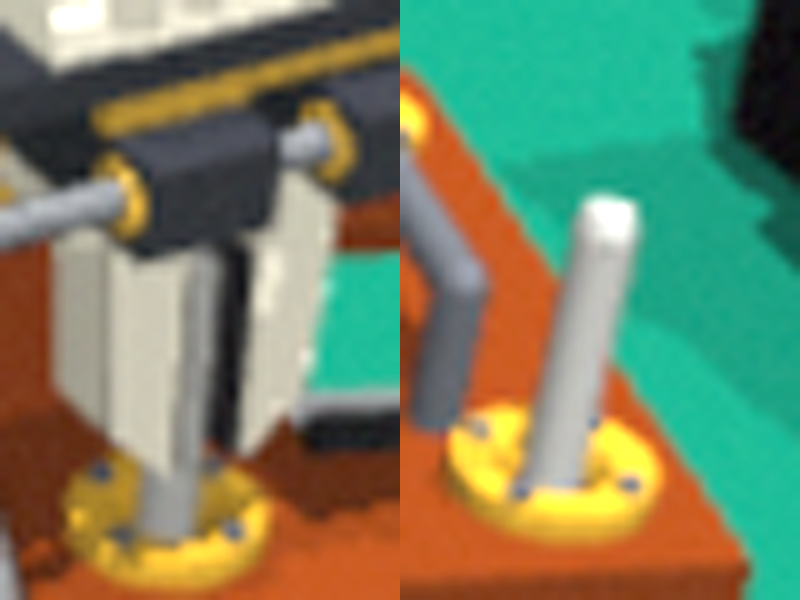

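The held rod agrees with the expected top height of 190 mm (projected row 220.5, and the shaft is visible from row 219–220). The wrist-view tip did not move in the grip between lift and insertion, so there was no slip, and contact forces are near zero. I hand in.

```bash
python3 -c "
from plant import workorder
print(workorder.close_job())"
```

```text
the job is handed in; nothing more can be done
None
```

I dipped the longest rod in the oil cup, threaded it through both bushings of the empty corner and handed the job in with the gripper still holding it. Its top is at about 190 mm, worked out from the arm's position with no sign of slip, because the fingers partly hide the top in the camera.

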